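Seat a collimator tube in its V-mount against the end stop and clamp it

ROBOT

A 6-joint arm with a two-finger parallel gripper is mounted at the origin on a cart in front of the work surface, level with it; the furniture and walls round the work are solid. World frame = base frame: x ahead of the robot, y to its left, z up, the work surface at z = 0. Lengths are in m, angles in rad, forces in N, time in s.
With the tool pointing down it reaches from about 0.375 to 0.975 m from the base axis. Payload 3.8 kg.
Tool frame: the origin (TCP) lies midway between the tips of the shut fingers; the grasp point (between the pads) lies 19 mm behind it; z points along the fingers, y is the line along which they close (so a half turn about z gives the same grasp; the last joint's range is limited). The gripper opens to 85 mm and grips with 20 to 120 N. Pads are 22 mm wide; open, the fingers measure 114 mm over their backs; the gripper's body (76 mm by 85 mm) begins 54 mm behind the grasp point. The pads swing forward as they close: fully open they stand 13 mm farther back than shut.
Start: joints at [-1.344, 0.264, 1.604, -0, 1.274, -0.037], TCP at [0.176, -0.652, 0.231] pointing down, gripper open.
Joint ranges: [-2.63, 2.63], [-0.94, 2.18], [0.31, 2.57], [-1.31, 4.45], [0, 2.66], [-2.55, 2.55]. Speed limits (rad/s): [2.57, 2.57, 3.14, 3.14, 3.14, 3.14].

INTERFACE

Orientations are given as a rotation vector (axis times angle).
In Python, from workcell import read_state, vision, ticket gives the robot as it stands. The module is installed in compiled form; this text tells all that it offers.
- The arm moves only by the tool jog_arm, never from a script. Its arguments are lists of equal length, an entry for each row: "turn": the turn, a rotation vector about the tool's x, y, z in rad, a list of three; "delta_pos": the shift along the tool's x, y, z in m, a list of three; "gripper": the finger opening in m, from 0 to 0.0854. In form: {"turn": [[rx, ry, rz], ...], "delta_pos": [[dx, dy, dz], ...], "gripper": [gripper, ...]}. A call has 1 to 20 rows; each row shifts and turns the commanded pose from where the row before left it, along the tool's axes as they then stand; what a row does not reach is not made up. A row lasts 1/12 s, in which the tool goes at most 41.7 mm and 7.16 degrees, less where a joint would pass 70% of its speed; a pose out of reach is approached as far as the arm can. A call with a gripper value outside its range is refused whole. The fingers move at their own pace and stop on an object; "grip_force" is the grip in N (left out, the last holds). Time passes only in rows, so rows that do not move let the fingers close. It gives the time, the measured TCP pose, the force, the opening and the grip force at its end, in the units of the state.
- read_state(): the state, without advancing time (a new reading comes with each control period).
- vision.read_camera(name): name is "scene" or "top" or "wrist"; returns the picture (420x560x3 uint8, red, green, blue); there is no depth.
- vision.calibration(name): a dict with "vfov" (degrees; the focal length in pixels is half the picture's height over the tangent of half this angle, whatever the lens; pixels are square), "cx", "cy" (the principal point, pixels), "dist" ([k1, k2, p1, p2, k3] as OpenCV has them; the pictures are not rectified), "R" (3x3) and "t" (3): a world point X has camera coordinates R X + t; the wrist camera has in their place "mount" (4x4, takes a point from camera to tool coordinates, whose origin is the TCP and whose axes are the flange's). Camera axes: x right, y down, z forward; pixel columns grow to the right and rows downward; lengths in m; the calibration is good to about 2 mm. A picture is of the moment at which its call begins: read the wrist's pose just before it. calibration takes no time and is no camera call.
- ticket.finish_job(): hands the job in; it is judged then, once.
The state is a dict: "time": time; "q": joint angles; "joint_vel": joint speeds; "joint_torque": joint torques, N m; "tool_pos": TCP position; "tcp_rot": TCP orientation; "wrist_force": force on the tool from outside, world axes, zero at the start; "torque": the same for the moment, N m; "width": opening from 0.0 (shut) to 1.0 (fully open); "grip_force": force on a finger pad.
Only numpy, scipy, OpenCV 4.12 (cv2) and the standard library are available. Lean on these libraries where they do the work, as an engineer would, in place of code of your own. Each camera call takes 0.05 s, during which the arm holds its last target. There are 200 camera calls.

TASK

Mount the collimator: lift the tube out of its grey rest and, with its black rear cap towards the mount's end post but still clear of the stop, lower it gently into the two V-saddles so that it centres itself; then, with the fingers still round it, slide it along the Vs until you feel the cap press the white nose of the stop - the stop has been set to a length you are not told, and must be pressed lightly, never jammed. Let go so that the tube lies seated in both saddles with its cap still touching the nose, snap the clamp arm over onto it, and do not disturb the little dropper bottle, the petri dish and the timer that stand nearby.

Things in the scene. Friction and masses are not known exactly. Their poses are not given: they have to be found in the camera images.
- mount: V-mount fixed to the bench: plate 72 x 228 x 12 mm, two steel V-saddles, an end post. Origin on the bench midway between the saddles; y along the tube axis towards the post, x across, z up. Saddles 60 mm wide (x), 22 mm thick (y), 56 mm high, centred at y = -50 and +50; the 78 mm gap between them is free for fingers down to z = 12 mm
- v_seat (a point): point on the axis of a seated tube, midway between the saddles: x = 0, y = 0, z = 60 mm in the mount's frame, same axes. Each saddle has an upward 90 degree V, 37 mm wide at its top (z = 56) with flanks down to z = 39; a tube seated in both has its axis through this point, level, along y
- collimator: collimator tube: aluminium, 32 mm diameter, 150 mm long, 0.4 to 0.65 kg, with a dark knurled waist (28 mm diameter, 24 mm long) in its middle to grip it by. Origin at its centre, y along its axis: flat black rear cap at +y, dark lens ring at -y. It starts level in the rest, axis 45 mm up, its +y within 60 degrees of the mount's +y. The cap end belongs at the post
- rear_face (a point): centre of the tube's black rear cap face, 75 mm along +y from the tube's centre. In the Vs the tube slides with 1 to 7 N of friction (more if pressed down); after release this friction keeps the cap on the sprung nose
- end_stop: end post (44 mm wide, 16 thick, inner face y = 92, 100 mm high) with the stop: a screw on the tube's axis ending in a white nose, 16 mm diameter. Frame as the mount's. The screw's setting is NOT measured: the nose's face is anywhere from y = 64 to 88 mm. The nose is sprung, 4 N per mm, at most 5 mm; 3 to 8 N is right, over 12 N spoils the setting and fails
- clamp_arm (a joint): clamp arm, steel bar 22 mm wide, 7 thick, hinged on the post. 0 = shut, bar level above the tube towards -y, rubber pad on the seated tube. Grows as it opens up and outwards; starts open at about 1.85 rad, its end 180 mm above the bench. A spring snaps it either way from a dead point near 1.0 rad: about 0.35 N m at first, less towards it; then it shuts by itself (damped), pad force about 8 N
- clamp_pin (a point): middle of the clamp arm's hinge pin (along the mount's x), at y = 100, z = 92 mm in the mount's frame; same axes as the mount. The pad sits 46 mm from it along the arm
- clamp_tab (a point): middle of the outer face (upper face when shut) of the black thumb tab at the end of the clamp arm, 86 mm from the pin and 5 mm outside the arm's mid-line; tab 32 mm wide (x), 14 long, 10 thick. Its z points out of that face, its y along the arm towards the pin. Push here, inwards and down
- rest: grey plastic rest for the tube: base 56 x 128 x 8 mm, two cross-bars 12 mm thick at y = -55 and +55 with side prongs up to 41 mm high; between the bars free for fingers down to 8 mm. Origin: centre of its underside, y along the tube
- oil_bottle: small dropper bottle with a black cap, 26 mm wide, 66 mm high, standing; bystander; origin at its underside
- petri0: closed petri dish, 56 mm wide, 14 mm high; bystander; origin at its underside
- timer: white lab timer, 68 x 62 x 19 mm, lying flat; bystander; origin at its underside

How it is judged:
By the outcome, as a careful person would: the job done as asked, in the order asked, and still so for the second after the job is handed in, with the robot touching nothing.
It also fails if it takes over 64 s, if anything falls off the work surface, if the arm or the gripper's body presses on something with over 40 N, if the wrist force passes 120 N, or if a joint passes its speed limit or range.

## Working session

There is one attempt and no reset: what is moved stays moved. The work goes in short steps, Python scripts to look and compute and a tool call to move; the robot and the scene stay as the last step left them, time stands still between calls to the robot, and variables do not carry over. Pictures are saved under pics/ and viewed, at most 10 in all, crops included, and the job is handed in when it is done.

Besides the shell and the picture viewer there is one more tool, called as name(argument=value, ...) on one line, values as JSON. jog_arm: Moves the arm, as the interface text tells. Its arguments: {"type":"object","properties":{"turn":{"type":"array","items":{"type":"array","items":{"type":"number"}}},"delta_pos":{"type":"array","items":{"type":"array","items":{"type":"number"}}},"gripper":{"type":"array","items":{"type":"number"}},"grip_force":{"type":"number"}},"required":["turn","delta_pos","gripper"]}

```bash
mkdir -p pics; python3 - <<'E'
from workcell import read_state, vision
import cv2,numpy as np
s=read_state();print(s)
for n in("scene","top","wrist"):
    c=vision.calibration(n);print(n,{k:np.round(v,4).tolist() for k,v in c.items()})
a=vision.read_camera("scene");b=vision.read_camera("top")
for n,i in(("scene",a),("top",b)): cv2.imwrite(f"pics/{n}.png",cv2.resize(i[:,:,::-1],(784,588),interpolation=cv2.INTER_CUBIC)); np.save(n,i)
E
```

```text
{'time': 0.0, 'q': array([-1.34384498e+00,  2.64749691e-01,  1.60536913e+00, -3.08185870e-05,
        1.27366654e+00, -3.69072292e-02]), 'joint_vel': array([ 0.00207556, -0.00018723,  0.00115673,  0.00129701,  0.003102  ,
       -0.00108226]), 'joint_torque': array([-1.30123917e-03, -5.15110588e+01, -3.67314863e+01, -3.21038951e-04,
        1.28707982e-02, -1.31652530e-05]), 'tool_pos': array([ 0.17586722, -0.65094407,  0.22996696]), 'tcp_rot': array([-3.11212908e+00, -4.12994108e-01,  3.72598038e-04]), 'wrist_force': array([ 0.44136213, -0.98849268, -0.13912553]), 'torque': array([ 0.00926938, -0.00074821,  0.04755687]), 'grip_force': 0.0, 'width': 1.0000607544196491}
scene {'vfov': 55.7107, 'cx': 275.1636, 'cy': 209.271, 'dist': [0.0244, 0.0, 0.0, 0.0, 0.0], 'R': [[-0.9031, -0.4294, 0.0058], [-0.2015, 0.4119, -0.8887], [0.3792, -0.8037, -0.4585]], 't': [0.6562, 0.0657, 0.8998]}
top {'vfov': 46.3873, 'cx': 273.3553, 'cy': 204.2721, 'dist': [-0.0952, 0.0, 0.0, 0.0, 0.0], 'R': [[0.0238, -0.9997, 0.0059], [-0.9796, -0.0245, -0.1992], [0.1993, -0.001, -0.9799]], 't': [0.2923, 0.5878, 0.91]}
wrist {'vfov': 68.3972, 'cx': 278.4237, 'cy': 211.3574, 'dist': [-0.0391, 0.0, 0.0, 0.0, 0.0], 'mount': [[0.0001, -0.9552, -0.2958, 0.0759], [1.0, 0.0001, 0.0001, 0.0023], [-0.0001, -0.2958, 0.9552, -0.1419], [0.0, 0.0, 0.0, 1.0]]}
```

View pics/top.png

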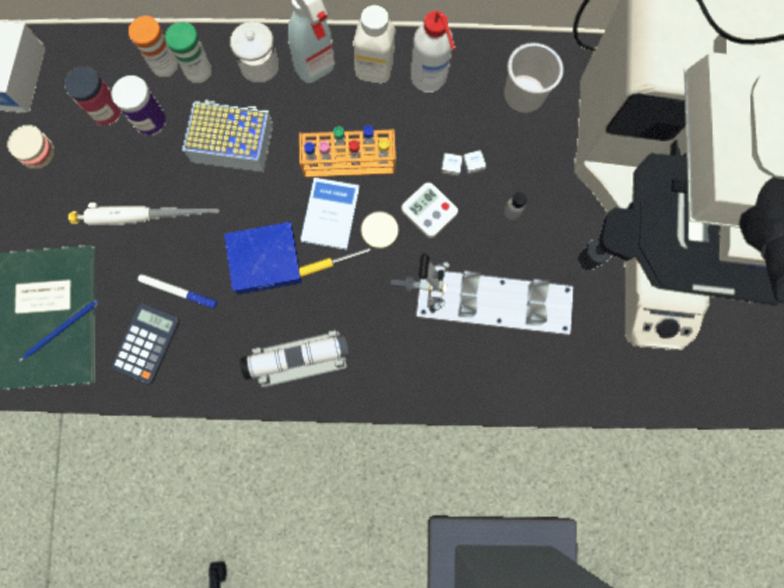

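View pics/scene.png

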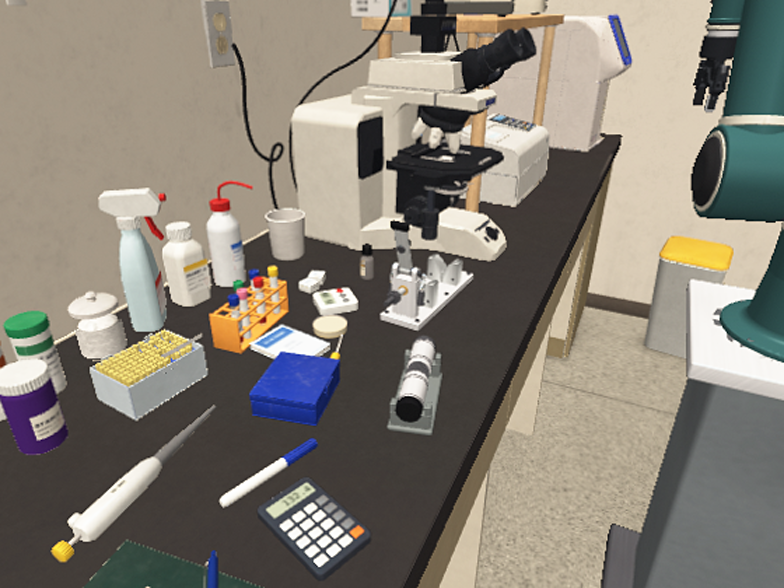

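The top view shows the tube at about (295,357), cap to the left (world +y). The mount is at about (500,303), post on the left. The timer is at (430,209), the dish at (380,230) and the bottle at (515,205). Next I'll measure from an enlarged crop.

```bash
cat > h.py <<'E'
from workcell import read_state, vision
import cv2,numpy as np
from scipy.spatial.transform import Rotation as Rn
def cam(n,s=None):
    c=vision.calibration(n);f=210/np.tan(np.radians(c["vfov"])/2)
    K=np.array([[f,0,c["cx"]],[0,f,c["cy"]],[0,0,1]]);d=np.array(c["dist"],float)
    if n=="wrist":
        T=np.eye(4);T[:3,:3]=Rn.from_rotvec(s["tcp_rot"]).as_matrix();T[:3,3]=s["tool_pos"]
        E=np.linalg.inv(T@np.array(c["mount"]));return K,d,E[:3,:3],E[:3,3]
    return K,d,np.array(c["R"]),np.array(c["t"])
def ray(C,p):
    K,d,R,t=C;u=cv2.undistortPoints(np.array(p,float).reshape(-1,1,2),K,d)[:,0]
    v=np.c_[u,np.ones(len(u))]@R;return -R.T@t,v
def onz(C,p,z):
    o,v=ray(C,p);return o+v*((z-o[2])/v[:,2])[:,None]
def proj(C,X):
    K,d,R,t=C;return cv2.projectPoints(np.array(X,float).reshape(-1,1,3),cv2.Rodrigues(R)[0],t,K,d)[0][:,0]
E
python3 - <<'E'
import cv2,numpy as np
b=np.load("top.npy")[165:285,160:420,::-1]
cv2.imwrite("pics/c1.png",cv2.resize(b,None,fx=3,fy=3,interpolation=cv2.INTER_CUBIC))
E
```

```text
(no output)
```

View pics/c1.png

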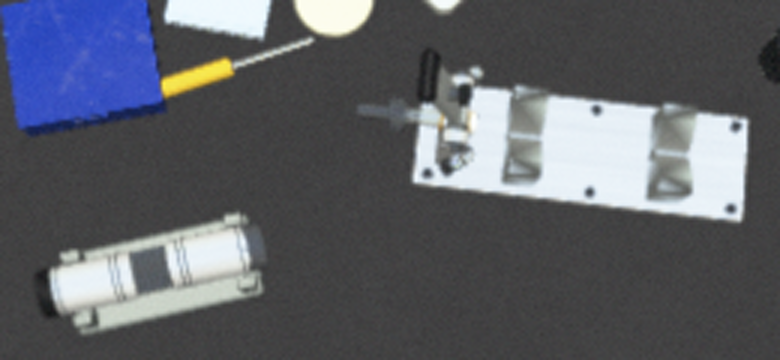

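```bash
python3 - <<'E'
from h import *
C=cam("top");o=lambda p:np.array(p,float)/3+[160,165]
print("plate z12",onz(C,o([(414,183),(741,220),(748,118),(597,109),(589,192)]),.012).round(4).tolist())
print("saddle tops z56",onz(C,o([(510,88),(550,93),(505,180),(542,183),(656,103),(698,108),(648,196),(690,200)]),.056).round(4).tolist())
w=onz(C,o([(132,248),(166,246),(138,293),(173,288)]),.050);print("waist",w.round(4).tolist(),w.mean(0))
print("tube edges",onz(C,o([(52,265),(240,229),(57,315),(250,275)]),.047).round(4).tolist())
print("cap,lens",onz(C,o([(42,293),(262,244)]),.045).round(4).tolist())
s=np.array([[430,209],[380,230],[515,205]])*5/7
print("timer,petri,bottle",onz(C,s,.015).round(3).tolist())
E
```

```text
plate z12 [[0.5456, 0.2548, 0.012], [0.5251, 0.0293, 0.012], [0.5969, 0.0222, 0.012], [0.6006, 0.1283, 0.012], [0.5422, 0.1344, 0.012]]
saddle tops z56 [[0.604, 0.1942, 0.056], [0.6013, 0.1675, 0.056], [0.542, 0.1974, 0.056], [0.5406, 0.173, 0.056], [0.5963, 0.0966, 0.056], [0.5936, 0.0684, 0.056], [0.5336, 0.1031, 0.056], [0.5316, 0.0752, 0.056]]
waist [[0.4919, 0.4404, 0.05], [0.4939, 0.4182, 0.05], [0.4627, 0.4351, 0.05], [0.4666, 0.4124, 0.05]] [0.47876788 0.42652726 0.05      ]
tube edges [[0.4797, 0.4929, 0.047], [0.5067, 0.3704, 0.047], [0.4471, 0.4877, 0.047], [0.4766, 0.3628, 0.047]]
cap,lens [[0.4613, 0.4988, 0.045], [0.4974, 0.3557, 0.045]]
timer,petri,bottle [[0.71, 0.238, 0.015], [0.675, 0.313, 0.015], [0.72, 0.108, 0.015]]
```

```bash
python3 - <<'E'
from h import *
for a,b in (((533,40),(765,240)),((500,160),(690,290)),((395,200),(425,258))):
    o1,v1=ray(cam("scene"),np.array([a])*5/7);o2,v2=ray(cam("top"),np.array([b])*5/7)
    A=np.c_[v1[0],-v2[0]];x=np.linalg.lstsq(A,o2-o1,rcond=None)[0];print(o1+x[0]*v1[0],o2+x[1]*v2[0])
E
```

```text
[ 0.48150472 -0.05332549  0.41520289] [ 0.55642056 -0.03821867  0.42803713]
[ 0.52075318 -0.07266435  0.20678055] [ 0.55389929 -0.06546483  0.21033284]
[0.58907984 0.25881409 0.21382347] [0.58436351 0.25705886 0.21276609]
```

jog_arm(turn=[[0, 0, 0], [0, 0, 0], [0, 0, 0], [0, 0, 0], [0, 0, 0], [0, 0, 0], [0, 0, 0], [0, 0, 0]], delta_pos=[[0, -0.031, -0.018], [0, -0.031, -0.018], [0, -0.031, -0.018], [0, -0.031, -0.018], [0, -0.031, -0.018], [0, -0.031, -0.018], [0, -0.031, -0.018], [0, -0.031, -0.018]], gripper=[0.085, 0.085, 0.085, 0.085, 0.085, 0.085, 0.085, 0.085])

```text
time: 0.77
tool_pos: [0.1109, -0.4103, 0.3754]
tcp_rot: [-3.113, -0.413, 0.0]
wrist_force: [-0.3, 0.2, 0.2]
width: 0.992
grip_force: 0.0
```

jog_arm(turn=[[0, 0, 0], [0, 0, -0.09], [0, 0, -0.09], [0, 0, -0.09], [0, 0, -0.09], [0, 0, -0.09], [0, 0, -0.09], [0, 0, -0.09], [0, 0, -0.09], [0, 0, -0.09], [0, 0, -0.09], [0, 0, -0.09], [0, 0, -0.09], [0, 0, -0.09], [0, 0, -0.09], [0, 0, -0.09], [0, 0, -0.09], [0, 0, -0.09], [0, 0, -0.09], [0, 0, 0]], delta_pos=[[0, -0.034, 0], [0.035, -0.0016, 0], [0.035, -0.0016, 0], [0.035, -0.0016, 0], [0.035, -0.0016, 0], [0.035, -0.0016, 0], [0.035, -0.0016, 0], [0.035, -0.0016, 0], [0.035, -0.0016, 0], [0.035, -0.0016, 0], [0.035, -0.0016, 0], [0.035, -0.0016, 0], [0.035, -0.0016, 0], [0.035, -0.0016, 0], [0.035, -0.0016, 0], [0.035, -0.0016, 0], [0.035, -0.0016, 0], [0.035, -0.0016, 0], [0.035, -0.0016, 0], [0, 0, 0]], gripper=[0.085, 0.085, 0.085, 0.085, 0.085, 0.085, 0.085, 0.085, 0.085, 0.085, 0.085, 0.085, 0.085, 0.085, 0.085, 0.085, 0.085, 0.085, 0.085, 0.085])

```text
time: 2.43
tool_pos: [0.3691, 0.1217, 0.3749]
tcp_rot: [-1.832, -2.548, -0.002]
wrist_force: [0.6, 0.5, -0.2]
width: 0.994
grip_force: 0.0
```

jog_arm(turn=[[0, 0, 0.015], [0, 0, 0.015], [0, 0, 0.015], [0, 0, 0.015], [0, 0, 0.015], [0, 0, 0.015], [0, 0, 0], [0, 0, 0]], delta_pos=[[-0.002, 0.031, 0.0125], [-0.002, 0.031, 0.0125], [-0.002, 0.031, 0.0125], [-0.002, 0.031, 0.0125], [-0.002, 0.031, 0.0125], [-0.002, 0.031, 0.0125], [0, 0, 0], [0, 0, 0]], gripper=[0.085, 0.085, 0.085, 0.085, 0.085, 0.085, 0.085, 0.085])

```text
time: 3.1
tool_pos: [0.5533, 0.1548, 0.2973]
tcp_rot: [-1.96, -2.451, 0.007]
wrist_force: [-0.1, -0.7, -0.1]
width: 0.99
grip_force: 0.0
```

```bash
python3 - <<'E'
from h import *
import pickle
s=read_state();i=vision.read_camera("wrist");pickle.dump((s,i),open("w1.pkl","wb"))
print(s["tool_pos"],s["tcp_rot"])
cv2.imwrite("pics/w1.png",cv2.resize(i[:,:,::-1],(784,588),interpolation=cv2.INTER_CUBIC))
E
```

```text
[0.55333068 0.15480725 0.2973146 ] [-1.95983426 -2.45108202  0.00727096]
```

View pics/w1.png

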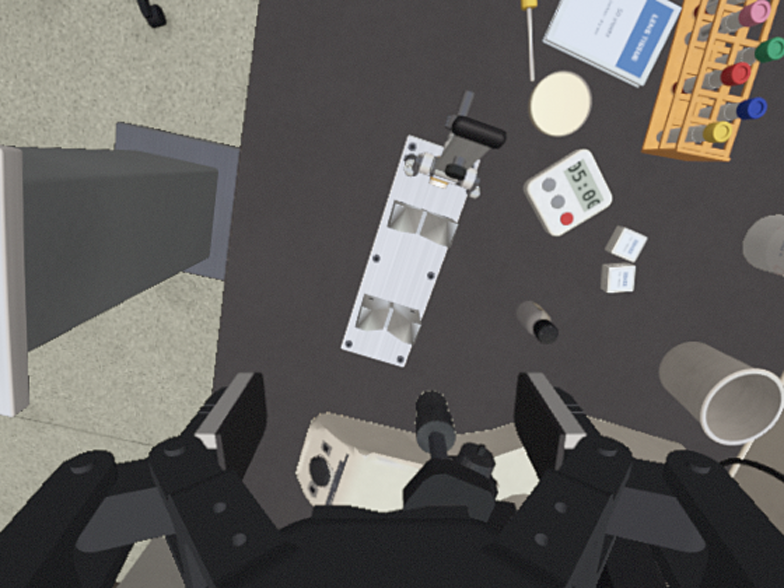

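The wrist view shows the mount from (410,135) to (405,366), with saddles at (423,222) and (390,318). The post and clamp are at (460,170).

```bash
python3 - <<'E'
from h import *
import pickle
s,i=pickle.load(open("w1.pkl","rb"));C=cam("wrist",s);k=5/7
P=onz(C,np.array([(410,135),(342,349),(405,366),(376,258),(431,275),(348,344),(400,359),(411,146)])*k,.012);print(P.round(4).tolist())
print("bolt mid",(P[3]+P[4])/2,"plate diag",(P[0]+P[2])/2)
d=P[0]-P[1];print("yaw edge",np.degrees(np.arctan2(-d[0],d[1])), np.linalg.norm(d)); d=P[7]-P[5];print("bolts",np.degrees(np.arctan2(-d[0],d[1])));d=P[4]-P[3];print("mid bolts",np.degrees(np.arctan2(d[1],d[0])),np.linalg.norm(d))
# predict check
for o,yaw in(((.5690,.1335),-5.2),((P[3]+P[4])[:2]/2,-5.2)):
    c,sn=np.cos(np.radians(yaw)),np.sin(np.radians(yaw))
    X=[[x,y,z] for (x,y,z) in [(-.03,.061,.056),(-.03,.039,.056),(.03,.039,.056),(-.03,-.039,.056),(-.03,-.061,.056),(.03,-.061,.056),(-.036,.114,.012),(-.036,-.114,.012),(.036,-.114,.012)]]
    X=[[o[0]+c*x-sn*y,o[1]+sn*x+c*y,z] for x,y,z in X]
    print((proj(C,X)/k).round(0).tolist());print((proj(cam("top"),X)*3-[480,495]).round(0).tolist())
cv2.imwrite("pics/w1c.png",cv2.resize(i[90:270,235:365,::-1],None,fx=4,fy=3.3,interpolation=cv2.INTER_CUBIC) if 0 else cv2.resize(i[90:270,235:365,::-1],None,fx=3.3,fy=3.3,interpolation=cv2.INTER_CUBIC))
E
```

```text
[[0.5492, 0.2539, 0.012], [0.5284, 0.0269, 0.012], [0.5992, 0.0223, 0.012], [0.5431, 0.1326, 0.012], [0.6014, 0.1278, 0.012], [0.5336, 0.0341, 0.012], [0.592, 0.0293, 0.012], [0.5524, 0.2446, 0.012]]
bolt mid [0.57225528 0.13019238 0.012     ] plate diag [0.57420697 0.13814019 0.012     ]
yaw edge -5.238741734295443 0.22800748486853836
bolts -5.1061754151797185
mid bolts -4.762767100656127 0.058570734517870524
[[392.0, 198.0], [384.0, 223.0], [448.0, 243.0], [359.0, 302.0], [352.0, 323.0], [412.0, 342.0], [403.0, 138.0], [336.0, 351.0], [400.0, 370.0]]
[[506.0, 176.0], [539.0, 180.0], [547.0, 91.0], [657.0, 193.0], [690.0, 197.0], [696.0, 108.0], [420.0, 186.0], [750.0, 224.0], [756.0, 122.0]]
[[394.0, 203.0], [387.0, 227.0], [450.0, 248.0], [361.0, 306.0], [355.0, 327.0], [414.0, 345.0], [406.0, 142.0], [339.0, 354.0], [402.0, 373.0]]
[[511.0, 171.0], [544.0, 175.0], [552.0, 87.0], [661.0, 188.0], [694.0, 192.0], [700.0, 104.0], [425.0, 182.0], [754.0, 219.0], [760.0, 117.0]]
```

View pics/w1c.png

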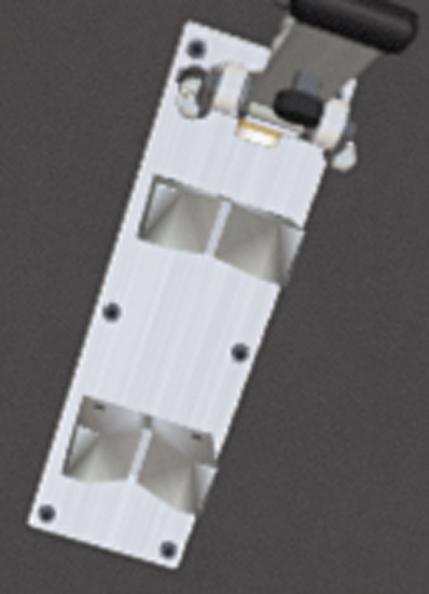

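jog_arm(turn=[[0, 0, 0], [0, 0, 0], [0, 0, 0], [0, 0, 0], [0, 0, 0], [0, 0, 0], [0, 0, 0], [0, 0, 0], [0, 0, 0], [0, 0, 0], [0, 0, 0]], delta_pos=[[0.0377, -0.0016, 0], [0.0377, -0.0016, 0], [0.0377, -0.0016, 0], [0.0377, -0.0016, 0], [0.0377, -0.0016, 0], [0.0377, -0.0016, 0], [0.0377, -0.0016, 0.02], [0.0377, -0.0016, 0.027], [0, 0, 0], [0, 0, 0], [0, 0, 0]], gripper=[0.085, 0.085, 0.085, 0.085, 0.085, 0.085, 0.085, 0.085, 0.085, 0.085, 0.085])

```text
time: 4.07
tool_pos: [0.4752, 0.4417, 0.2579]
tcp_rot: [1.959, 2.455, 0.001]
wrist_force: [0.7, -1.0, -0.3]
width: 0.993
grip_force: 0.0
```

```bash
python3 - <<'E'
from h import *
import pickle
s=read_state();i=vision.read_camera("wrist");pickle.dump((s,i),open("w2.pkl","wb"))
print(s["tool_pos"],s["tcp_rot"],np.abs(s["joint_vel"]).max())
C=cam("wrist",s);p=proj(C,[.479,.427,.045])[0];print(p)
x0,y0=int(p[0])-110,max(0,int(p[1])-105);print(x0,y0)
cv2.imwrite("pics/w2.png",cv2.resize(i[y0:y0+200,x0:x0+220,::-1],None,fx=3,fy=3,interpolation=cv2.INTER_CUBIC))
E
```

```text
[0.47515601 0.44168633 0.25794142] [1.95926713e+00 2.45463826e+00 1.41166941e-03] 0.023798269234498008
[278.14173256 193.89376787]
168 88
```

View pics/w2.png

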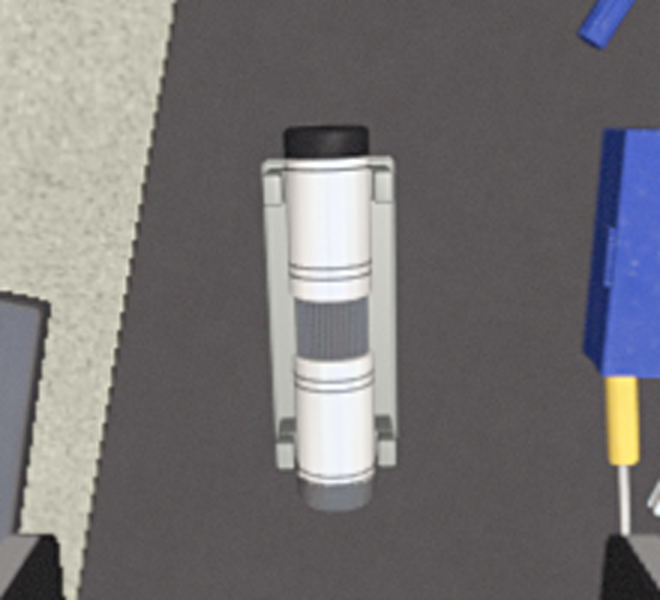

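The crop shows the tube with its cap at the top (327,140), waist at (332,329) and lens at (335,495).

```bash
python3 - <<'E'
from h import *
import pickle
s,i=pickle.load(open("w2.pkl","rb"));C=cam("wrist",s)
o=lambda p:np.array(p,float)/3+[168,88]
e=onz(C,o([(326.5,140),(335,495)]),.047);w=onz(C,o([(332.3,300),(332.8,358)]),.057)
m=w.mean(0);d=e[0]-e[1];yaw=np.degrees(np.arctan2(-d[0],d[1]))
print("waist",m,"yaw",yaw, e.round(4).tolist())
R=Rn.from_rotvec(s["tcp_rot"]).as_matrix();ty=np.degrees(np.arctan2(R[1,0],R[0,0]))-90
g=m.copy();g[2]=.045
tgt=g-.019*np.array([0,0,-1.]) if 0 else g+[0,0,-.019]
print("toolyaw",ty,"tool delta",R.T@(tgt-s["tool_pos"]),R.round(4).tolist())
E
```

```text
waist [0.48012333 0.42565612 0.057     ] yaw 14.135810301679568 [[0.4624, 0.4933, 0.047], [0.4976, 0.3539, 0.047]]
toolyaw 12.806976726472527 tool delta [-0.01670024  0.00099784  0.23194519] [[-0.2217, 0.9751, 0.0013], [0.9751, 0.2217, 0.0001], [-0.0001, 0.0013, -1.0]]
```

jog_arm(turn=[[0, 0, -0.023], [0, 0, 0], [0, 0, 0], [0, 0, 0], [0, 0, 0], [0, 0, 0], [0, 0, 0], [0, 0, 0]], delta_pos=[[-0.0033, 0.0002, 0.03], [-0.0033, 0.0002, 0.03], [-0.0033, 0.0002, 0.03], [-0.0033, 0.0002, 0.03], [-0.0033, 0.0002, 0.03], [0, 0, 0], [0, 0, 0], [0, 0, 0]], gripper=[0.085, 0.085, 0.085, 0.085, 0.085, 0.085, 0.085, 0.085])

```text
time: 4.78
tool_pos: [0.4822, 0.4269, 0.1095]
tcp_rot: [1.933, 2.475, 0.006]
wrist_force: [0.6, 0.4, 1.2]
width: 0.997
grip_force: 0.0
```

```bash
python3 - <<'E'
from h import *
import pickle
s=read_state();i=vision.read_camera("wrist");pickle.dump((s,i),open("w3.pkl","wb"))
print(s["tool_pos"],s["tcp_rot"],np.abs(s["joint_vel"]).max())
C=cam("wrist",s);p=proj(C,[.480,.4257,.057])[0];print(p)
g=cv2.cvtColor(i,cv2.COLOR_RGB2GRAY).astype(float)
c=int(p[0]);r=int(p[1])
print("col profile",g[r-60:r+60,c-10:c+10].mean(1).round(0).astype(int).tolist())
print("row profile",g[r-6:r+6,c-50:c+50].mean(0).round(0).astype(int).tolist())
for a,b in((.140,.16),):pass
cv2.imwrite("pics/w3.png",i[:,:,::-1])
E
```

```text
[0.48217369 0.4269146  0.1095175 ] [1.93337709 2.47508004 0.00613221] 0.02830661097211624
[274.0200416  231.00266322]
col profile [228, 228, 228, 228, 228, 228, 228, 228, 228, 228, 228, 228, 228, 228, 228, 228, 228, 228, 228, 228, 228, 228, 229, 230, 215, 128, 156, 228, 231, 230, 216, 132, 154, 226, 230, 228, 227, 227, 227, 227, 227, 228, 228, 208, 142, 101, 103, 106, 106, 106, 106, 106, 105, 106, 106, 106, 106, 106, 106, 106, 105, 106, 105, 106, 106, 106, 106, 106, 106, 106, 106, 106, 106, 105, 104, 104, 118, 168, 219, 226, 226, 226, 226, 226, 226, 228, 225, 188, 133, 192, 232, 229, 202, 136, 173, 228, 228, 227, 226, 226, 226, 226, 226, 226, 226, 226, 226, 226, 226, 226, 226, 226, 226, 226, 226, 226, 226, 226, 226, 226]
row profile [76, 77, 77, 78, 78, 78, 78, 78, 78, 78, 78, 77, 76, 77, 77, 76, 74, 86, 140, 160, 171, 173, 172, 172, 171, 172, 173, 174, 171, 124, 108, 109, 110, 106, 109, 107, 102, 111, 102, 101, 111, 103, 99, 111, 107, 96, 111, 110, 100, 105, 110, 108, 103, 105, 111, 107, 99, 112, 110, 98, 112, 109, 106, 112, 110, 111, 111, 112, 110, 128, 176, 179, 178, 177, 178, 178, 178, 179, 180, 180, 172, 158, 146, 91, 76, 77, 78, 78, 77, 77, 78, 78, 78, 79, 79, 78, 77, 76, 78, 77]
```

View pics/w3.png

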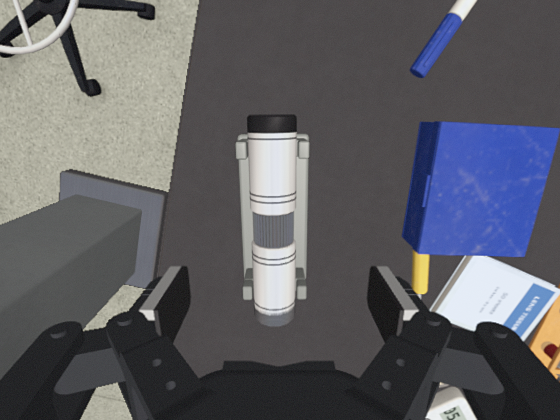

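The tube's waist sits at (273,231), midway between the open fingers and level with the tool.

```bash
python3 - <<'E'
from h import *
import pickle
s,i=pickle.load(open("w3.pkl","rb"));C=cam("wrist",s)
R=Rn.from_rotvec(s["tcp_rot"]).as_matrix()
w=onz(C,[(273,215.3),(273,247.7)],.0605);print(w,np.linalg.norm(w[0]-w[1]))
m=w.mean(0);m[2]=.026
c=onz(C,[(273,231)],.047)
print("delta",R.T@(m-s["tool_pos"]),R.T@(c[0]-s["tool_pos"]))
e=onz(C,[(272.2,120),(275.3,320)],.047);d=R.T@(e[0]-e[1]);print("turn",np.arctan2(d[1],d[0]),e)
m2=(e[0]+e[1])/2;print(R.T@(m2-s["tool_pos"]))
E
```

```text
[[0.47647913 0.43741558 0.0605    ]
 [0.48190042 0.4152009  0.0605    ]] 0.02286662255696078
delta [-8.00756030e-06 -3.34476095e-03  8.35060328e-02] [-0.00455425 -0.00345746  0.06249772]
turn -0.010264967152545327 [[0.46172836 0.4949398  0.047     ]
 [0.49946351 0.35005706 0.047     ]]
[-0.00400918 -0.00282664  0.06250093]
```

jog_arm(turn=[[0, 0, -0.01], [0, 0, 0], [0, 0, 0], [0, 0, 0], [0, 0, 0], [0, 0, 0], [0, 0, 0], [0, 0, 0], [0, 0, 0], [0, 0, 0], [0, 0, 0], [0, 0, 0], [0, 0, 0], [0, 0, 0]], delta_pos=[[0, -0.0033, 0], [0, 0, 0.025], [0, 0, 0.025], [0, 0, 0.02], [0, 0, 0.0135], [0, 0, 0], [0, 0, 0], [0, 0, 0], [0, 0, 0], [0, 0, 0], [0, 0, 0], [0, 0, 0], [0, 0, 0], [0, 0, 0]], gripper=[0.085, 0.085, 0.085, 0.085, 0.085, 0.085, 0.04, 0.04, 0.035, 0.03, 0.025, 0.02, 0.02, 0.02], grip_force=40)

```text
time: 6.0
tool_pos: [0.4781, 0.4266, 0.0246]
tcp_rot: [1.919, 2.486, 0.004]
wrist_force: [-0.5, -1.2, 6.5]
width: 0.314
grip_force: 39.2
```

jog_arm(turn=[[0, 0, 0], [0, 0, 0], [0, 0, 0], [0, 0, 0], [0, 0, 0], [0, 0, 0], [0, 0, 0], [0, 0, 0]], delta_pos=[[0, 0, -0.005], [0, 0, -0.01], [0, 0, -0.015], [0, 0, -0.02], [0, 0, -0.025], [0, 0, -0.025], [0, 0, 0], [0, 0, 0]], gripper=[0.02, 0.02, 0.02, 0.02, 0.02, 0.02, 0.02, 0.02])

```text
time: 6.67
tool_pos: [0.4778, 0.4264, 0.1242]
tcp_rot: [1.919, 2.486, 0.005]
wrist_force: [-0.2, -0.3, -6.3]
width: 0.31
grip_force: 40.1
```

jog_arm(turn=[[0, 0, 0], [0, 0, 0], [0, 0, 0], [0, 0, 0], [0, 0, 0], [0, 0, 0], [0, 0, 0], [0, 0, 0], [0, 0, 0], [0, 0, 0], [0, 0, 0], [0, 0, 0.087], [0, 0, 0.087], [0, 0, 0.087], [0, 0, 0.086], [0, 0, 0], [0, 0, 0]], delta_pos=[[-0.015, -0.005, 0], [-0.031, -0.0105, 0], [-0.031, -0.0105, 0], [-0.031, -0.0105, 0], [-0.031, -0.0105, 0], [-0.031, -0.0105, 0], [-0.031, -0.0105, 0], [-0.031, -0.0105, 0], [-0.031, -0.0105, 0], [-0.031, -0.0105, 0], [-0.015, -0.005, 0], [0, 0, 0], [0, 0, 0], [0, 0, 0], [0, 0, 0], [0, 0, 0], [0, 0, 0]], gripper=[0.02, 0.02, 0.02, 0.02, 0.02, 0.02, 0.02, 0.02, 0.02, 0.02, 0.02, 0.02, 0.02, 0.02, 0.02, 0.02, 0.02])

```text
time: 8.08
tool_pos: [0.4523, 0.1, 0.1209]
tcp_rot: [-2.316, -2.119, 0.005]
wrist_force: [-0.1, 0.6, -6.0]
width: 0.315
grip_force: 40.4
```

jog_arm(turn=[[0, 0, 0], [0, 0, 0], [0, 0, 0], [0, 0, 0], [0, 0, 0], [0, 0, 0], [0, 0, 0], [0, 0, 0], [0, 0, 0]], delta_pos=[[0.002, 0.015, 0], [0.003, 0.023, 0], [0.003, 0.023, 0], [0.003, 0.023, 0], [0.003, 0.023, 0], [0.002, 0.01, 0], [0, 0, 0], [0, 0, 0], [0, 0, 0]], gripper=[0.02, 0.02, 0.02, 0.02, 0.02, 0.02, 0.02, 0.02, 0.02])

```text
time: 8.83
tool_pos: [0.5702, 0.1056, 0.1218]
tcp_rot: [-2.318, -2.118, 0.004]
wrist_force: [0.1, -0.1, -6.0]
width: 0.311
grip_force: 40.7
```

```bash
python3 - <<'E'
from h import *
import pickle
s=read_state();i=vision.read_camera("wrist");pickle.dump((s,i),open("w4.pkl","wb"))
print(s["tool_pos"],s["tcp_rot"],np.abs(s["joint_vel"]).max())
cv2.imwrite("pics/w4.png",cv2.resize(i[90:300,150:410,::-1],None,fx=2.8,fy=2.8,interpolation=cv2.INTER_CUBIC))
t=vision.read_camera("top");np.save("top2",t)
E
```

```text
[0.57022634 0.10563982 0.12182125] [-2.31770617 -2.11780195  0.0043961 ] 0.012132244714787691
```

View pics/w4.png

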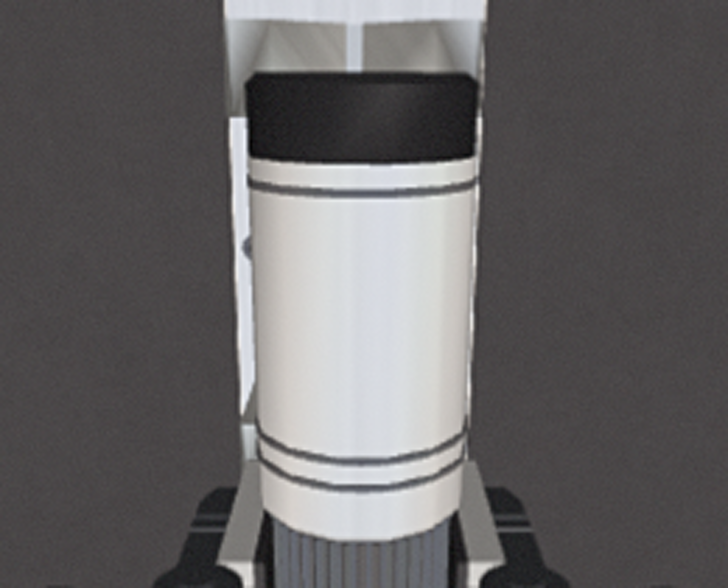

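The cap is centred at crop column 361.5, the V bottom at 354 and the saddle at 224–489. The tube is about over the V and needs only a small lateral correction.

```bash
python3 - <<'E'
from h import *
import pickle
s,i=pickle.load(open("w4.pkl","rb"));C=cam("wrist",s)
R=Rn.from_rotvec(s["tcp_rot"]).as_matrix();o=lambda p:np.array(p,float)/2.8+[150,90]
f=lambda p,z:((onz(C,o(p),z)-s["tool_pos"])@R*1000).round(2).tolist()
print("tube",f([(361.5,110),(361.5,400)],.141))
print("valley strip z39",f([(354.5,25),(354.5,68)],.039))
print("saddle outer z56",f([(225,22),(488,22)],.056))
print("saddle near left corner",f([(231,116)],.056))
print("plate edges",f([(232,200),(242,410),(480,200),(472,410)],.012))
E
```

```text
tube [[68.68, 1.3, -19.23], [26.03, 1.34, -19.2]]
valley strip z39 [[84.83, -0.12, 82.76], [74.68, -0.14, 82.77]]
saddle outer z56 [[84.7, -29.43, 65.86], [84.69, 30.22, 65.66]]
saddle near left corner [[63.89, -28.9, 65.87]]
plate edges [[38.06, -35.93, 109.92], [-27.49, -35.63, 109.96], [38.09, 36.12, 109.67], [-27.41, 36.3, 109.72]]
```

jog_arm(turn=[[0, 0, 0], [0, 0, 0], [0, 0, 0], [0, 0, 0], [0, 0, 0], [0, 0, 0], [0, 0, 0], [0, 0, 0]], delta_pos=[[0, -0.0013, 0.01], [0, 0, 0.015], [0, 0, 0.015], [0, 0, 0.015], [0, 0, 0.01], [0, 0, 0.005], [0, 0, 0], [0, 0, 0]], gripper=[0.02, 0.02, 0.02, 0.02, 0.02, 0.02, 0.02, 0.02])

```text
time: 9.6
tool_pos: [0.5708, 0.1058, 0.053]
tcp_rot: [-2.32, -2.118, 0.0]
wrist_force: [0.3, 0.1, -5.6]
width: 0.316
grip_force: 40.7
```

jog_arm(turn=[[0, 0, 0], [0, 0, 0], [0, 0, 0], [0, 0, 0], [0, 0, 0], [0, 0, 0]], delta_pos=[[0, 0, 0.002], [0, 0, 0.002], [0, 0, 0.002], [0, 0, 0.001], [0, 0, 0], [0, 0, 0]], gripper=[0.02, 0.02, 0.02, 0.02, 0.02, 0.02])

```text
time: 10.1
tool_pos: [0.5709, 0.1058, 0.046]
tcp_rot: [-2.32, -2.118, 0.0]
wrist_force: [-0.0, -0.1, -5.6]
width: 0.315
grip_force: 40.7
```

jog_arm(turn=[[0, 0, 0], [0, 0, 0], [0, 0, 0]], delta_pos=[[0, 0, 0.001], [0, 0, 0.001], [0, 0, 0]], gripper=[0.02, 0.02, 0.02])

```text
time: 10.35
tool_pos: [0.5707, 0.1058, 0.0438]
tcp_rot: [-2.32, -2.118, 0.0]
wrist_force: [0.4, 0.1, -5.3]
width: 0.313
grip_force: 40.7
```

jog_arm(turn=[[0, 0, 0], [0, 0, 0], [0, 0, 0]], delta_pos=[[0, 0, 0.001], [0, 0, 0], [0, 0, 0]], gripper=[0.02, 0.02, 0.02])

```text
time: 10.6
tool_pos: [0.5708, 0.1058, 0.0429]
tcp_rot: [-2.32, -2.118, 0.0]
wrist_force: [-0.1, 0.3, -5.5]
width: 0.309
grip_force: 40.7
```

jog_arm(turn=[[0, 0, 0], [0, 0, 0], [0, 0, 0]], delta_pos=[[0, 0, 0.001], [0, 0, 0], [0, 0, 0]], gripper=[0.02, 0.02, 0.02])

```text
time: 10.85
tool_pos: [0.571, 0.1058, 0.0426]
tcp_rot: [2.32, 2.118, 0.0]
wrist_force: [-2.5, -0.3, 0.6]
width: 0.311
grip_force: 41.0
```

jog_arm(turn=[[0, 0, 0], [0, 0, 0], [0, 0, 0]], delta_pos=[[0, 0, 0.001], [0, 0, 0], [0, 0, 0]], gripper=[0.02, 0.02, 0.02])

```text
time: 11.1
tool_pos: [0.571, 0.1059, 0.0425]
tcp_rot: [2.32, 2.118, 0.0]
wrist_force: [-6.0, -1.7, 6.3]
width: 0.314
grip_force: 41.8
```

jog_arm(turn=[[0, 0, 0], [0, 0, 0], [0, 0, 0], [0, 0, 0]], delta_pos=[[0, 0, -0.002], [0, -0.0013, 0], [0, -0.0012, 0], [0, 0, 0]], gripper=[0.02, 0.02, 0.02, 0.02])

```text
time: 11.43
tool_pos: [0.5677, 0.106, 0.0423]
tcp_rot: [-2.32, -2.118, 0.001]
wrist_force: [0.2, 1.0, -5.6]
width: 0.313
grip_force: 40.7
```

jog_arm(turn=[[0, 0, 0], [0, 0, 0], [0, 0, 0]], delta_pos=[[0, 0, 0.001], [0, 0, 0.001], [0, 0, 0]], gripper=[0.02, 0.02, 0.02])

```text
time: 11.68
tool_pos: [0.5681, 0.106, 0.0404]
tcp_rot: [-2.32, -2.118, 0.001]
wrist_force: [0.1, 0.5, -6.1]
width: 0.314
grip_force: 40.7
```

jog_arm(turn=[[0, 0, 0], [0, 0, 0], [0, 0, 0]], delta_pos=[[0, 0, 0.0007], [0, 0, 0], [0, 0, 0]], gripper=[0.02, 0.02, 0.02])

```text
time: 11.93
tool_pos: [0.5684, 0.1061, 0.0402]
tcp_rot: [-2.32, -2.118, 0.0]
wrist_force: [-0.8, -0.7, -5.9]
width: 0.314
grip_force: 40.7
```

jog_arm(turn=[[0, 0, 0], [0, 0, 0], [0, 0, 0]], delta_pos=[[0, 0, 0.0005], [0, 0, 0], [0, 0, 0]], gripper=[0.02, 0.02, 0.02])

```text
time: 12.18
tool_pos: [0.5684, 0.106, 0.0401]
tcp_rot: [2.32, 2.118, 0.0]
wrist_force: [-1.1, 0.1, -3.7]
width: 0.312
grip_force: 40.9
```

jog_arm(turn=[[0, 0, 0], [0, 0, 0], [0, 0, 0]], delta_pos=[[0, -0.0005, 0], [0, 0, 0.0005], [0, 0, 0]], gripper=[0.02, 0.02, 0.02])

```text
time: 12.43
tool_pos: [0.5681, 0.1061, 0.0398]
tcp_rot: [2.32, 2.118, 0.001]
wrist_force: [-2.3, -0.2, -1.9]
width: 0.31
grip_force: 41.1
```

```bash
python3 -c "
from h import *
s=read_state();print(s['wrist_force'],s['torque'],s['tool_pos'])"
```

```text
[-2.34036679 -0.16798294 -1.87022202] [-0.07723734  0.2076331   0.01030574] [0.56813937 0.10612064 0.03975228]
```

jog_arm(turn=[[0, 0, 0], [0, 0, 0], [0, 0, 0]], delta_pos=[[0, -0.0007, 0], [0, 0, 0], [0, 0, 0]], gripper=[0.02, 0.02, 0.02])

```text
time: 12.68
tool_pos: [0.5681, 0.1061, 0.0398]
tcp_rot: [2.319, 2.117, 0.002]
wrist_force: [1.7, -0.2, -3.3]
width: 0.31
grip_force: 40.9
```

jog_arm(turn=[[0, 0, 0], [0, 0, 0], [0, 0, 0]], delta_pos=[[0, 0, 0.0005], [0, 0, 0], [0, 0, 0]], gripper=[0.02, 0.02, 0.02])

```text
time: 12.93
tool_pos: [0.5682, 0.1062, 0.0397]
tcp_rot: [2.319, 2.117, 0.002]
wrist_force: [0.3, -1.4, 2.4]
width: 0.31
grip_force: 41.4
```

```bash
python3 - <<'E'
from h import *
import pickle
s,i=pickle.load(open("w1.pkl","rb"));C=cam("wrist",s)
o=lambda p:np.array(p,float)/3.3+[235,90]
org=np.array([.5708,.1300]);ey=np.array([.0898,.996]);ex=np.array([.996,-.0898])
for z in(.06,.068):
    X=onz(C,o([(258,145),(258,137),(260,125)]),z)[:,:2]-org;print(z,(X@ey).round(4),(X@ex).round(4))
print(i[118:140,308:318].mean(1).round(0).tolist())
X=onz(C,o([(215,225),(220,200),(145,440)]),.039)[:,:2]-org;print((X@ex),X@ey)
E
```

```text
0.06 [0.0861 0.0888 0.093 ] [0.0036 0.0027 0.0019]
0.068 [0.0863 0.0889 0.093 ] [0.0027 0.0017 0.001 ]
[[111.0, 110.0, 108.0], [111.0, 110.0, 108.0], [109.0, 108.0, 106.0], [121.0, 121.0, 118.0], [145.0, 146.0, 143.0], [155.0, 155.0, 151.0], [147.0, 146.0, 142.0], [151.0, 150.0, 150.0], [172.0, 169.0, 168.0], [192.0, 181.0, 166.0], [200.0, 183.0, 154.0], [208.0, 193.0, 164.0], [226.0, 217.0, 199.0], [240.0, 237.0, 232.0], [231.0, 231.0, 229.0], [220.0, 219.0, 219.0], [209.0, 211.0, 216.0], [212.0, 216.0, 223.0], [213.0, 216.0, 224.0], [213.0, 216.0, 224.0], [213.0, 216.0, 224.0], [213.0, 216.0, 224.0]]
[ 0.00034291 -0.00095883  0.00167806] [ 0.05180423  0.06153648 -0.04127356]
```

jog_arm(turn=[[0, 0, 0], [0, 0, 0], [0, 0, 0], [0, 0, 0], [0, 0, 0], [0, 0, 0]], delta_pos=[[0, 0, -0.0003], [0.001, 0, 0], [0.001, 0, 0], [0.001, 0, 0], [0.001, 0, 0], [0.001, 0, 0]], gripper=[0.02, 0.02, 0.02, 0.02, 0.02, 0.02])

```text
time: 13.43
tool_pos: [0.5684, 0.1095, 0.0397]
tcp_rot: [2.318, 2.117, -0.001]
wrist_force: [1.6, -9.5, 3.5]
width: 0.315
grip_force: 41.4
```

jog_arm(turn=[[0, 0, 0], [0, 0, 0], [0, 0, 0], [0, 0, 0], [0, 0, 0], [0, 0, 0]], delta_pos=[[0, 0, -0.0005], [0.001, 0, 0], [0.001, 0, 0], [0.001, 0, 0], [0.001, 0, 0], [0.001, 0, 0]], gripper=[0.02, 0.02, 0.02, 0.02, 0.02, 0.02])

```text
time: 13.93
tool_pos: [0.5689, 0.1151, 0.0398]
tcp_rot: [2.318, 2.117, 0.0]
wrist_force: [3.3, -5.8, -0.6]
width: 0.311
grip_force: 41.1
```

jog_arm(turn=[[0, 0, 0], [0, 0, 0], [0, 0, 0], [0, 0, 0]], delta_pos=[[0.001, 0.0003, -0.0002], [0.001, 0.0002, 0], [0.001, 0, 0], [0, 0, 0]], gripper=[0.02, 0.02, 0.02, 0.02])

```text
time: 14.27
tool_pos: [0.5692, 0.1183, 0.0398]
tcp_rot: [2.319, 2.118, -0.001]
wrist_force: [1.5, -4.4, 0.3]
width: 0.316
grip_force: 41.1
```

jog_arm(turn=[[0, 0, 0], [0, 0, 0], [0, 0, 0]], delta_pos=[[0.001, 0, 0], [0.001, 0, 0], [0, 0, 0]], gripper=[0.02, 0.02, 0.02])

```text
time: 14.52
tool_pos: [0.5694, 0.1202, 0.0398]
tcp_rot: [2.319, 2.118, -0.001]
wrist_force: [1.4, -4.6, -0.3]
width: 0.318
grip_force: 41.1
```

jog_arm(turn=[[0, 0, 0], [0, 0, 0], [0, 0, 0]], delta_pos=[[0.001, 0.0001, 0], [0.001, 0, 0], [0, 0, 0]], gripper=[0.02, 0.02, 0.02])

```text
time: 14.77
tool_pos: [0.5696, 0.1221, 0.0397]
tcp_rot: [2.319, 2.118, -0.001]
wrist_force: [1.4, -5.6, 0.2]
width: 0.314
grip_force: 41.1
```

jog_arm(turn=[[0, 0, 0], [0, 0, 0]], delta_pos=[[0.001, 0, 0], [0, 0, 0]], gripper=[0.02, 0.02])

```text
time: 14.93
tool_pos: [0.5697, 0.1231, 0.0397]
tcp_rot: [2.319, 2.118, -0.001]
wrist_force: [1.9, -5.1, -0.3]
width: 0.318
grip_force: 41.1
```

jog_arm(turn=[[0, 0, 0], [0, 0, 0], [0, 0, 0]], delta_pos=[[0.001, 0.0001, 0], [0.001, 0, 0], [0, 0, 0]], gripper=[0.02, 0.02, 0.02])

```text
time: 15.18
tool_pos: [0.5699, 0.125, 0.0398]
tcp_rot: [2.319, 2.118, -0.002]
wrist_force: [1.9, -6.0, 1.2]
width: 0.312
grip_force: 41.1
```

jog_arm(turn=[[0, 0, 0], [0, 0, 0]], delta_pos=[[0.001, 0, 0], [0, 0, 0]], gripper=[0.02, 0.02])

```text
time: 15.35
tool_pos: [0.5699, 0.126, 0.0397]
tcp_rot: [2.319, 2.118, -0.002]
wrist_force: [1.7, -4.7, 0.4]
width: 0.314
grip_force: 41.1
```

jog_arm(turn=[[0, 0, 0], [0, 0, 0], [0, 0, 0]], delta_pos=[[0.001, 0.0002, -0.0001], [0.001, 0, 0], [0, 0, 0]], gripper=[0.02, 0.02, 0.02])

```text
time: 15.6
tool_pos: [0.5701, 0.128, 0.0397]
tcp_rot: [2.319, 2.118, -0.002]
wrist_force: [0.6, -4.6, 0.3]
width: 0.316
grip_force: 41.1
```

jog_arm(turn=[[0, 0, 0], [0, 0, 0]], delta_pos=[[0.001, 0, 0], [0, 0, 0]], gripper=[0.02, 0.02])

```text
time: 15.77
tool_pos: [0.5702, 0.129, 0.0397]
tcp_rot: [2.319, 2.118, -0.002]
wrist_force: [0.8, -5.0, 0.7]
width: 0.318
grip_force: 41.1
```

jog_arm(turn=[[0, 0, 0], [0, 0, 0], [0, 0, 0]], delta_pos=[[0.001, 0.0001, -0.0001], [0.001, 0, 0], [0, 0, 0]], gripper=[0.02, 0.02, 0.02])

```text
time: 16.02
tool_pos: [0.5704, 0.131, 0.0397]
tcp_rot: [2.319, 2.118, -0.002]
wrist_force: [0.3, -4.0, -0.9]
width: 0.312
grip_force: 41.1
```

jog_arm(turn=[[0, 0, 0], [0, 0, 0]], delta_pos=[[0.001, 0, 0], [0, 0, 0]], gripper=[0.02, 0.02])

```text
time: 16.18
tool_pos: [0.5705, 0.132, 0.0397]
tcp_rot: [2.319, 2.118, -0.002]
wrist_force: [1.3, -5.0, 0.6]
width: 0.311
grip_force: 41.1
```

jog_arm(turn=[[0, 0, 0], [0, 0, 0], [0, 0, 0]], delta_pos=[[0.001, 0.0001, -0.0001], [0.001, 0, 0], [0, 0, 0]], gripper=[0.02, 0.02, 0.02])

```text
time: 16.43
tool_pos: [0.5707, 0.1341, 0.0397]
tcp_rot: [2.32, 2.118, -0.002]
wrist_force: [0.3, -4.8, 0.0]
width: 0.316
grip_force: 41.1
```

jog_arm(turn=[[0, 0, 0], [0, 0, 0]], delta_pos=[[0.001, 0, 0], [0, 0, 0]], gripper=[0.02, 0.02])

```text
time: 16.6
tool_pos: [0.5708, 0.1353, 0.0398]
tcp_rot: [2.32, 2.118, -0.002]
wrist_force: [1.8, -4.5, -1.4]
width: 0.314
grip_force: 41.1
```

jog_arm(turn=[[0, 0, 0], [0, 0, 0]], delta_pos=[[0.001, 0.0001, 0], [0, 0, 0]], gripper=[0.02, 0.02])

```text
time: 16.77
tool_pos: [0.5709, 0.1366, 0.0398]
tcp_rot: [-2.32, -2.118, 0.001]
wrist_force: [1.1, -4.8, -2.1]
width: 0.313
grip_force: 41.1
```

jog_arm(turn=[[0, 0, 0], [0, 0, 0]], delta_pos=[[0.001, 0, 0], [0, 0, 0]], gripper=[0.02, 0.02])

```text
time: 16.93
tool_pos: [0.571, 0.1381, 0.0398]
tcp_rot: [-2.32, -2.118, 0.001]
wrist_force: [1.2, -2.8, -2.3]
width: 0.311
grip_force: 41.0
```

jog_arm(turn=[[0, 0, 0], [0, 0, 0]], delta_pos=[[0.001, 0, 0], [0, 0, 0]], gripper=[0.02, 0.02])

```text
time: 17.1
tool_pos: [0.5711, 0.1393, 0.0398]
tcp_rot: [-2.32, -2.118, 0.0]
wrist_force: [1.5, -2.4, -3.7]
width: 0.316
grip_force: 41.0
```

jog_arm(turn=[[0, 0, 0], [0, 0, 0]], delta_pos=[[0.001, 0, 0], [0, 0, 0]], gripper=[0.02, 0.02])

```text
time: 17.27
tool_pos: [0.5712, 0.1404, 0.0398]
tcp_rot: [-2.32, -2.118, -0.0]
wrist_force: [1.6, -1.1, -4.5]
width: 0.31
grip_force: 40.9
```

jog_arm(turn=[[0, 0, 0], [0, 0, 0]], delta_pos=[[0.0007, 0, 0.0003], [0, 0, 0]], gripper=[0.02, 0.02])

```text
time: 17.43
tool_pos: [0.5713, 0.1406, 0.0398]
tcp_rot: [-2.32, -2.118, 0.001]
wrist_force: [0.0, -3.1, -2.3]
width: 0.312
grip_force: 41.0
```

jog_arm(turn=[[0, 0, 0], [0, 0, 0]], delta_pos=[[0.0007, 0, 0], [0, 0, 0]], gripper=[0.02, 0.02])

```text
time: 17.6
tool_pos: [0.5714, 0.1413, 0.0398]
tcp_rot: [-2.32, -2.118, 0.001]
wrist_force: [0.5, -3.3, -2.2]
width: 0.316
grip_force: 41.0
```

jog_arm(turn=[[0, 0, 0], [0, 0, 0]], delta_pos=[[0.0007, 0, 0], [0, 0, 0]], gripper=[0.02, 0.02])

```text
time: 17.77
tool_pos: [0.5714, 0.142, 0.0398]
tcp_rot: [-2.32, -2.118, 0.001]
wrist_force: [-0.4, -3.2, -2.3]
width: 0.315
grip_force: 41.0
```

jog_arm(turn=[[0, 0, 0], [0, 0, 0]], delta_pos=[[0.0007, 0, 0], [0, 0, 0]], gripper=[0.02, 0.02])

```text
time: 17.93
tool_pos: [0.5715, 0.1426, 0.0398]
tcp_rot: [-2.32, -2.118, 0.001]
wrist_force: [-0.4, -3.9, -0.3]
width: 0.315
grip_force: 41.0
```

jog_arm(turn=[[0, 0, 0], [0, 0, 0]], delta_pos=[[0.0007, 0, 0], [0, 0, 0]], gripper=[0.02, 0.02])

```text
time: 18.1
tool_pos: [0.5715, 0.143, 0.0397]
tcp_rot: [2.32, 2.118, -0.002]
wrist_force: [-0.1, -4.9, -1.3]
width: 0.315
grip_force: 41.0
```

jog_arm(turn=[[0, 0, 0], [0, 0, 0]], delta_pos=[[0.0007, 0, 0], [0, 0, 0]], gripper=[0.02, 0.02])

```text
time: 18.27
tool_pos: [0.5715, 0.1432, 0.0397]
tcp_rot: [2.32, 2.118, -0.003]
wrist_force: [-0.4, -6.4, -0.5]
width: 0.312
grip_force: 41.0
```

jog_arm(turn=[[0, 0, 0], [0, 0, 0], [0, 0, 0]], delta_pos=[[0.0006, 0, 0], [0, 0, 0], [0, 0, 0]], gripper=[0.02, 0.02, 0.02])

```text
time: 18.52
tool_pos: [0.5716, 0.1435, 0.0397]
tcp_rot: [2.319, 2.118, -0.003]
wrist_force: [-1.0, -7.6, -0.9]
width: 0.315
grip_force: 41.0
```

jog_arm(turn=[[0, 0, 0], [0, 0, 0], [0, 0, 0], [0, 0, 0], [0, 0, 0], [0, 0, 0], [0, 0, 0], [0, 0, 0]], delta_pos=[[0, 0, 0], [0, 0, 0], [0, 0, 0], [0, 0, 0], [0, 0, 0], [0, 0, 0], [0, 0, 0], [0, 0, 0]], gripper=[0.03, 0.035, 0.04, 0.045, 0.05, 0.055, 0.06, 0.06], grip_force=20)

```text
time: 19.18
tool_pos: [0.5719, 0.1448, 0.0399]
tcp_rot: [-2.32, -2.118, -0.0]
wrist_force: [0.3, 0.4, 0.3]
width: 0.703
grip_force: 0.0
```

jog_arm(turn=[[0, 0, 0], [0, 0, 0], [0, 0, 0], [0, 0, 0], [0, 0, 0], [0, 0, 0], [0, 0, 0], [0, 0, 0], [0, 0, 0], [0, 0, 0]], delta_pos=[[0, 0, -0.005], [0, 0, -0.015], [0, 0, -0.025], [0, 0, -0.03], [0, 0, -0.03], [0, 0, -0.03], [0, 0, -0.03], [0, 0, -0.03], [0, 0, 0], [0, 0, 0]], gripper=[0.06, 0.06, 0.06, 0.06, 0.06, 0.06, 0.06, 0.06, 0, 0])

```text
time: 20.02
tool_pos: [0.5737, 0.1451, 0.2383]
tcp_rot: [2.318, 2.116, 0.008]
wrist_force: [-0.9, -0.5, -0.6]
width: 0.429
grip_force: 0.0
```

```bash
python3 - <<'E'
from h import *
import pickle
s=read_state();i=vision.read_camera("wrist");pickle.dump((s,i),open("w5.pkl","wb"))
print(s["tool_pos"],s["tcp_rot"],s["q"])
sc=vision.read_camera("scene");np.save("scene2",sc)
a=cv2.resize(i[60:330,180:400,::-1],None,fx=2,fy=2,interpolation=cv2.INTER_CUBIC)
b=cv2.resize(sc[120:255,250:360,::-1],None,fx=3,fy=4,interpolation=cv2.INTER_CUBIC) if 0 else cv2.resize(sc[120:255,255:345,::-1],None,fx=4,fy=4,interpolation=cv2.INTER_CUBIC)
cv2.imwrite("pics/w5.png",np.hstack([a,b]));print(a.shape,b.shape)
E
```

```text
[0.57366245 0.14506127 0.23831958] [2.31791727 2.11594755 0.00839597] [2.05557516e-01 9.90928054e-02 1.78396483e+00 4.66366209e-05
 1.25234434e+00 2.96583357e-01]
(540, 440, 3) (540, 360, 3)
```

View pics/w5.png

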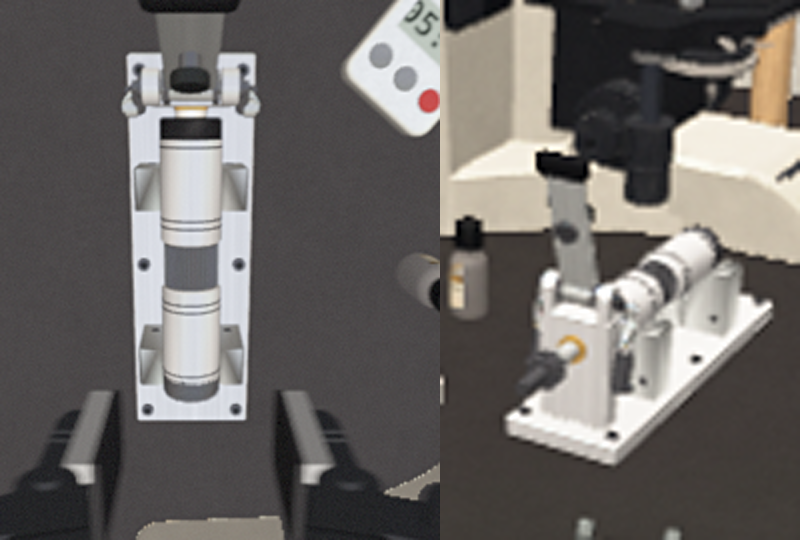

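The tube lies in both saddles with its cap against the white nose, and the clamp arm is still open. Next I'll take the shut fingers over and behind the tab.

jog_arm(turn=[[0, 0, 0], [0, 0, 0], [0, 0, 0], [0, 0, 0], [0, 0, 0], [0, 0, 0], [0, 0, 0], [0, 0, 0], [0, 0, 0], [0, 0, 0], [0, 0, 0], [0, 0, 0], [0, 0, 0]], delta_pos=[[0.015, 0, 0], [0.028, -0.001, 0], [0.028, -0.001, 0], [0.028, 0, 0], [0.028, 0, 0], [0.028, 0, 0], [0, 0, 0], [0, 0, 0.02], [0, 0, 0.025], [0, 0, 0.02], [0, 0, 0.013], [0, 0, 0], [0, 0, 0]], gripper=[0, 0, 0, 0, 0, 0, 0, 0, 0, 0, 0, 0, 0])

```text
time: 21.2
tool_pos: [0.5829, 0.2988, 0.155]
tcp_rot: [-2.319, -2.117, 0.005]
wrist_force: [0.4, 0.7, -0.4]
width: -0.001
grip_force: 0.0
```

jog_arm(turn=[[0, 0, 0], [0, 0, 0], [0, 0, 0], [0, 0, 0], [0, 0, 0], [0, 0, 0], [0, 0, 0]], delta_pos=[[-0.01, 0.002, -0.004], [-0.01, 0, 0], [-0.006, 0, 0], [-0.006, 0, 0], [-0.006, 0, 0], [-0.006, 0, 0], [-0.006, 0, 0]], gripper=[0, 0, 0, 0, 0, 0, 0])

```text
time: 21.78
tool_pos: [0.5833, 0.2503, 0.164]
tcp_rot: [2.321, 2.117, 0.011]
wrist_force: [0.5, 5.0, 4.0]
width: 0.0
grip_force: 2.3
```

jog_arm(turn=[[0, 0, 0], [0, 0, 0], [0, 0, 0], [0, 0, 0], [0, 0, 0], [0, 0, 0]], delta_pos=[[-0.006, 0, 0.002], [-0.006, 0, 0.002], [-0.006, 0, 0], [-0.006, 0, 0], [-0.006, 0, 0], [-0.006, 0, 0]], gripper=[0, 0, 0, 0, 0, 0])

```text
time: 22.28
tool_pos: [0.5772, 0.2123, 0.1556]
tcp_rot: [-2.32, -2.117, 0.004]
wrist_force: [0.4, 3.4, -1.0]
width: 0.0
grip_force: 1.0
```

jog_arm(turn=[[0, 0, 0], [0, 0, 0], [0, 0, 0], [0, 0, 0], [0, 0, 0]], delta_pos=[[-0.006, 0, 0], [-0.006, 0, 0], [-0.006, 0, 0], [-0.006, 0, 0], [0, 0, 0]], gripper=[0, 0, 0, 0, 0])

```text
time: 22.7
tool_pos: [0.5757, 0.1877, 0.1567]
tcp_rot: [2.321, 2.117, -0.002]
wrist_force: [-0.6, 0.0, -0.1]
width: -0.002
grip_force: 0.0
```

jog_arm(turn=[[0, 0, 0], [0, 0, 0], [0, 0, 0], [0, 0, 0], [0, 0, 0], [0, 0, 0], [0, 0, 0], [0, 0, 0], [0, 0, 0], [0, 0, 0], [0, 0, 0], [0, 0, 0]], delta_pos=[[0, 0, -0.02], [0, 0, -0.025], [0, 0, -0.025], [0, 0, -0.02], [0, 0, 0], [0, 0, 0], [0, 0, 0], [0, 0, 0], [0, 0, 0], [0, 0, 0], [0, 0, 0], [0, 0, 0]], gripper=[0, 0, 0, 0, 0, 0, 0, 0, 0, 0, 0, 0])

```text
time: 23.7
tool_pos: [0.5758, 0.1895, 0.2462]
tcp_rot: [-2.32, -2.118, 0.001]
wrist_force: [0.8, 0.3, -0.7]
width: 0.004
grip_force: 0.0
```

```bash
python3 - <<'E'
from h import *
i=vision.read_camera("wrist");sc=vision.read_camera("scene")
a=cv2.resize(i[60:330,180:400,::-1],None,fx=2,fy=2,interpolation=cv2.INTER_CUBIC)
b=cv2.resize(sc[120:255,255:345,::-1],None,fx=4,fy=4,interpolation=cv2.INTER_CUBIC)
cv2.imwrite("pics/w6.png",np.hstack([a,b]))
E
```

```text
(no output)
```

View pics/w6.png

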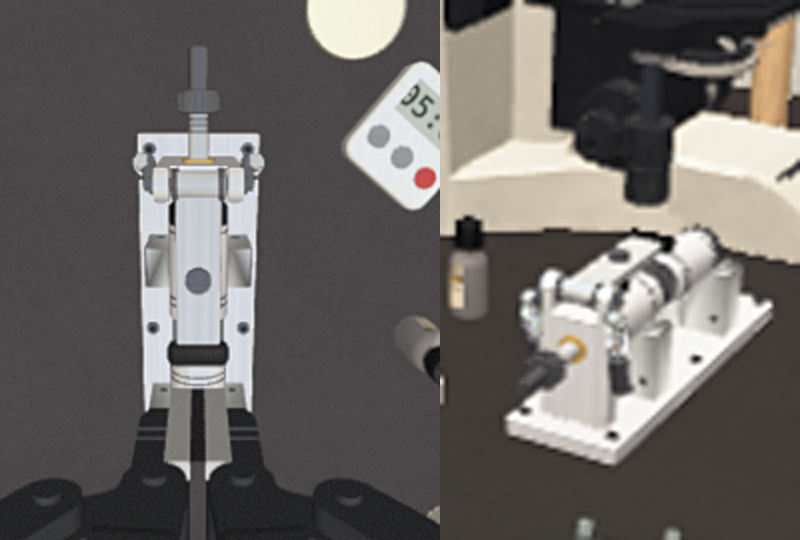

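The clamp arm lies level on the tube, the tube is still in place, and the bottle, dish and timer look undisturbed.

```bash
python3 -c "
from workcell import ticket
print(ticket.finish_job())"
```

```text
the job is handed in; nothing more can be done
None
```

The collimator is seated in both V-saddles and was pressed against the stop's nose at an estimated 4–5 N. The clamp arm is snapped shut on it, the bystanders look undisturbed in the last pictures, and the job was handed in at about 24 s; no verdict came back.

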